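Weigh the copper offcuts box on the sprung scale

TASK

Weigh the plywood box of copper offcuts on the bench scale. Its lift handle lies flush in a pocket with no room for fingers, so press down on the heel plate to rock the handle up while the box stays on the bench; then lift the box by the handle, hang the handle bar on both prongs of the scale's sprung yoke, and let the load down slowly until the scale carries it all and the pointer has settled, without dropping it on the spring or forcing the yoke to the bottom of its travel. Let go and leave the box hanging still and level, clear of the bench, and leave the loose things round about where they are.

Things in the scene. Friction and masses are not known exactly. Their poses are not given: they have to be found in the camera images.
- box_mid (a point): Plywood box with steel corners, 134 mm long (x), 164 mm wide (y), 80 mm high, 0.4 to 0.8 kg (contents vary). Point: half-way up (40 mm over the underside), 70 mm from the -x end, 64 mm from the +x end, z up. In its top a shallow pocket in which the steel lift handle lies flush; at the -x end a notch 110 mm wide, open to the end and above, floor at 32 mm, gives room to press the handle's heel.
- hinge (a point): On the box: middle of the handle's hinge, which runs along the box's y, 20 mm to the -x side of box_mid and 74 mm over the underside. Axes as the box.
- bar (a point): Middle of the handle's grip bar: round steel, 10 mm diameter, along y (the frame turns with the handle). A U-shaped loop, open inside: side arms 62 mm left and right of the middle, bar 64 mm from the hinge, on its +x side when flush, with a 4 mm gap to the pocket. Fully up: over the box's centre of mass, 133 mm over its underside and 53 mm over its top. A light grip lets it turn or slip.
- heel (a point): Place to press on the handle's heel plate: on its upper face, 30 mm from the hinge. The plate is steel, 4 mm thick, 70 mm wide (y), and reaches 42 mm from the hinge to the box's -x side. Pressed straight down, it rocks the bar up on the other side.
- handle (a joint): Lift handle's angle, rad: 0 flush, grows as the bar rises, stop at 1.19 (fully up; lifting by the bar takes it there). A stiff hinge (0.05 N m friction): it stays where it is left and takes 2 to 5 N to press.
- seat (a point): On the scale's sprung yoke: where the bar's middle lies when seated in both prongs, 215 mm over the bench unloaded; moves down with the yoke. x points from the prong tips to the tower, y along the seated bar, z up. Two parallel 8 mm steel prongs, 42 mm left and right, come level from a cross bar 106 mm to +x, dip 12 mm in a V at the seat (undersides 17 mm below it) and turn up at the tips.
- tips (a point): Middle between the two upturned prong tips, 20 mm to the -x side of the seat; the tips end 4 mm beyond and their tops are 11 mm higher than the seat. The load hangs below the bar, so it is brought in from the -x side, prongs passing between bar and box top, then lowered. Axes as seat.
- scale: Bench scale: grey tower 124 mm wide, 302 mm high, white graduated face 119 mm to the +x side of the seat; two flat dark legs, 14 mm high, 55 mm left and right, reach 55 mm to the -x side of the seat. Fixed. Origin: on the bench right below the seat; axes as seat.
- yoke (a joint): Travel of yoke and pointer, m: 0 unloaded, grows downward. Spring 150 N/m (6.5 mm per 100 g): the box settles at 25 to 52 mm, depending on its contents. Stop at 0.075.
- cast_weight: Black cast paper weight with a neck, 60x60x74 mm, loose bystander. Origin under its centre.
- side_cutters: Side cutters with two handles, 60x150x15 mm, lying flat, loose bystander. Origin under the centre.
- tape_blue: Roll of masking tape lying flat, 106 mm across, 38 mm high, loose bystander. Origin under the centre.
- ink_tin: Ink tin, 70 mm across, 48 mm high, loose bystander. Origin under the centre.

How it is judged (in metres and radians):
On the way, in this order (a step that is already met when the one before it is completed fails the run):
1. the handle has been rocked up out of its pocket while the box stands on the bench (value of joint handle above 0.4 rad and height (world z) of box_mid below 0.05 m), for 0.2 s.
2. the box has been lifted clear of the bench (height (world z) of box_mid above 0.07 m and value of joint yoke below 0.01 m), for 0.2 s.
3. the bar lies in the prongs and the yoke has begun to take the load (value of joint yoke above 0.012 m and distance between bar and seat below 0.02 m), for 0.1 s.
At the end, for the whole second after the job is handed in: The handle bar lies in both prongs (its middle within 14 mm of the seat, square within 0.12 rad), the box hangs level within 0.2 rad and clear of the bench, its full weight on the yoke (travel over 18 mm), pointer and box at rest (distance between bar and seat below 0.014 m and angle between the y axis of bar and the y axis of seat, either way round below 0.12 rad and angle between box_mid's own z axis and vertical below 0.2 rad and height (world z) of box_mid above 0.055 m and value of joint yoke above 0.018 m and velocity of joint yoke between -0.01 and 0.01 m/s and linear speed of offcuts_box below 0.03 m/s); the robot touches nothing.
It fails at once if the load is dropped on the spring: the yoke moves down faster than 0.15 m/s (velocity of joint yoke above 0.15 m/s).
It fails at once if the yoke is forced to the bottom of its travel (beyond 68 mm) (value of joint yoke above 0.068 m).
It fails at once if a loose bystander is shoved more than 30 mm (distance of any of cast_weight, side_cutters, tape_blue, ink_tin from where it was at the start of the episode above 0.03 m).
It also fails if it takes over 72 s, if anything falls off the work surface, if the arm or the gripper's body presses on something with over 40 N, if the wrist force passes 120 N, or if a joint passes its speed limit or range.

ROBOT

A 6-joint arm with a two-finger parallel gripper is mounted at the origin on a cart in front of the work surface, level with it; the furniture and walls round the work are solid. World frame = base frame: x ahead of the robot, y to its left, z up, the work surface at z = 0. Lengths are in m, angles in degrees, forces in N, time in s.
With the tool pointing down it reaches from about 0.25 to 0.85 m from the base axis. Payload 12.5 kg.
Tool frame: the origin (TCP) lies at the very end of the fingers, on their centre line; the grasp point (between the pads) lies 19 mm behind it; z points along the fingers, y is the line along which they close (so a half turn about z gives the same grasp; the last joint's range is limited). The gripper opens to 93 mm and grips with 3 to 60 N. Pads are 15 mm wide; open, the fingers measure 128 mm over their backs; the gripper's body (75 mm by 188 mm) begins 65 mm behind the grasp point.
Start: joints at [65.913, 20.094, 94.641, -0, 65.266, -4.847], TCP at [0.181, 0.519, 0.219] pointing down, gripper open.
Joint ranges: [-157.81, 157.81], [-45, 120.19], [0.68, 151.7], [-89.99, 269.99], [4.06, 180], [-164.3, 164.3]. Speed limits (degrees/s): [127.2, 127.2, 159.86, 180, 180, 180].

INTERFACE

Orientations are given as a 3x3 rotation matrix whose columns are the frame's x, y, z axes.
In Python, from plant import telemetry, eyes, ctrl gives the robot as it stands.
- The arm moves only by the tool carry_out, never from a script. Its argument "moves" is a list of rows, each a list of 5 numbers: the shift along the world's x, y, z in mm, then the turn about the world's z in rad, then the gripper's target within -1 to 1 (shut at 1, half-way at 0, fully open at -1). In form: [[dx, dy, dz, twist, grip], ...]. A call has 1 to 12 rows; each row is the pose to reach, as a shift and turn from the pose commanded when the call began; what a row does not reach only later rows make up. A row lasts 1/12 s, in which the tool goes at most 41.7 mm and 7.16 degrees, less where a joint would pass 70% of its speed; a pose out of reach is approached as far as the arm can. A call with a gripper value outside its range is refused whole. The fingers move at their own pace and stop on an object; the grip force is fixed at half the most. Time passes only in rows, so rows that repeat a pose let the fingers close. It gives the time, the measured TCP pose, the force, the opening and the grip force at its end, in the units of the state.
- telemetry.get_state(): the state, without advancing time (a new reading comes with each control period).
- eyes.read_camera(name): name is "scene" or "top" or "wrist"; returns a dict with "frame" (400x640x3 uint8, red, green, blue), "intrinsics" (3x3 intrinsics, pixels), "R" (3x3) and "t" (3): a world point X has camera coordinates R X + t; the wrist camera has in their place "mount" (4x4, takes a point from camera to tool coordinates, whose origin is the TCP and whose axes are the flange's). Camera axes: x right, y down, z forward; pixel columns grow to the right and rows downward; lengths in m; the calibration is good to about 2 mm. A picture is of the moment at which its call begins: read the wrist's pose just before it. There is no depth.
- ctrl.hand_in(): hands the job in; it is judged then, once.
The state is a dict: "t": time; "q": joint angles; "qvel": joint speeds; "joint_efforts": joint torques, N m; "tool_pos": TCP position; "tcp_rot": TCP orientation; "contact_force": force on the tool from outside, world axes, zero at the start; "ft_torque": the same for the moment, N m; "opening": finger opening in m; "gripper_force": force on a finger pad.
Only numpy, scipy, OpenCV 4.12 (cv2) and the standard library are available. Lean on these libraries where they do the work, as an engineer would, in place of code of your own. Each camera call takes 0.05 s, during which the arm holds its last target. There are 200 camera calls.

## Working session

There is one attempt and no reset: what is moved stays moved. The work goes in short steps, Python scripts to look and compute and a tool call to move; the robot and the scene stay as the last step left them, time stands still between calls to the robot, and variables do not carry over. Pictures are saved under pics/ and viewed, at most 10 in all, crops included, and the job is handed in when it is done.

Besides the shell and the picture viewer there is one more tool, called as a command line: name --pt "numbers of a row" for each row, then --argument value for the rest. carry_out: Moves the arm, as the interface text tells. Its arguments: {"type":"object","properties":{"moves":{"type":"array","items":{"type":"array","items":{"type":"number"}}}},"required":["moves"]}

```bash
mkdir -p pics
cat > h.py <<'E'
import numpy as np, cv2
from plant import telemetry, eyes, ctrl
def grab(name,fn=None):
    s=telemetry.get_state(); c=eyes.read_camera(name)
    K=np.array(c["intrinsics"])
    if name=="wrist":
        M=np.array(c["mount"]); T=np.eye(4); T[:3,:3]=s["tcp_rot"]; T[:3,3]=s["tool_pos"]
        W=T@M; R=W[:3,:3].T; t=-R@W[:3,3]
    else: R=np.array(c["R"]); t=np.array(c["t"])
    if fn: cv2.imwrite("pics/"+fn,c["frame"][:,:,::-1])
    return c["frame"],K,R,t
def ray(px,K,R,t,z):
    d=R.T@np.linalg.inv(K)@np.array([px[0],px[1],1.]); o=-R.T@t
    return o+d*(z-o[2])/d[2]
def proj(X,K,R,t):
    p=K@(R@np.array(X)+t); return p[:2]/p[2]
E
python3 - <<'E'
from h import *
np.set_printoptions(precision=4,suppress=True)
for n in("top","scene"):
    f,K,R,t=grab(n,n+"0.png"); print(n,K[0,0],-R.T@t,R)
s=telemetry.get_state();print(s)
E
```

```text
top 391.1268285088283 [ 0.4201 -0.0949  1.2624] [[ 0.0123 -0.9999 -0.0053]
 [-0.9879 -0.0113 -0.1548]
 [ 0.1547  0.0071 -0.9879]]
scene 516.9575160233396 [-0.3362 -0.5149  1.3204] [[ 0.4141 -0.9102  0.0057]
 [-0.6966 -0.3209 -0.6417]
 [ 0.5859  0.2618 -0.7669]]
{'t': 0.1, 'q': array([65.9139, 20.1216, 94.6736, -0.0004, 65.2667, -4.8499]), 'qvel': array([ 0.0636, -0.1134, -0.1371,  0.0204,  0.0357,  0.057 ]), 'joint_efforts': array([  0.0011, -49.8026, -28.5711,   0.0701,   0.0238,  -0.    ]), 'tool_pos': array([0.1811, 0.519 , 0.2182]), 'tcp_rot': array([[-0.9442,  0.3295, -0.0004],
       [ 0.3295,  0.9442, -0.001 ],
       [ 0.0001, -0.0011, -1.    ]]), 'contact_force': array([-0.1604, -0.1807,  1.1566]), 'ft_torque': array([ 0.0617, -0.034 ,  0.0313]), 'gripper_force': 0.0, 'opening': 0.092886216157838}
```

View pics/top0.png

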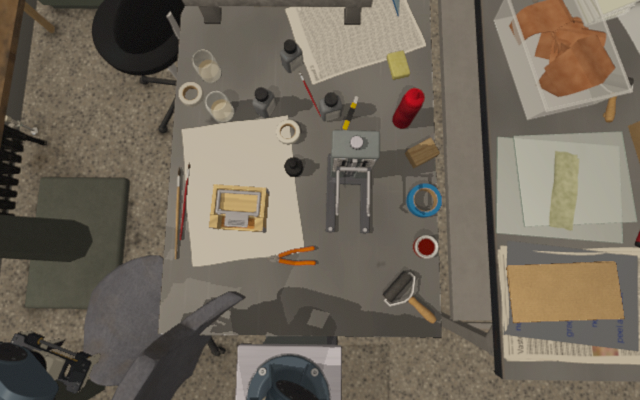

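View pics/scene0.png

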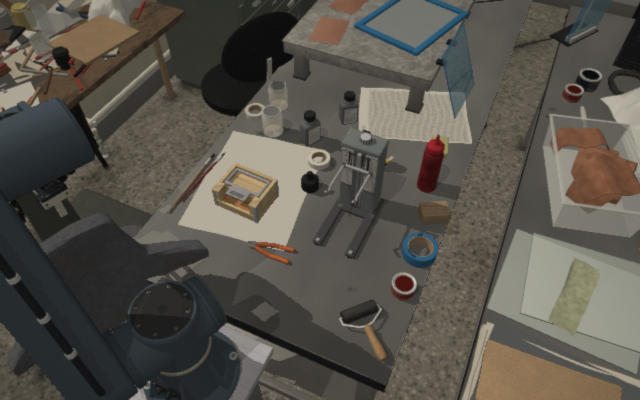

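Top view: the box is around (238,209) with its heel toward the robot. The scale is around (355,180) with prong tips near (337,228) and (370,228), and the cutters are at (297,256). I'll enlarge the crops.

Run:
```python
from h import *
f,K,R,t=grab("top")
a=cv2.resize(f[175:245,195:395],None,fx=4,fy=4,interpolation=cv2.INTER_CUBIC)
g,K2,R2,t2=grab("scene")
b=cv2.resize(g[125:260,205:405],None,fx=4,fy=4,interpolation=cv2.INTER_CUBIC)[:310]
cv2.imwrite("pics/c1.png",np.vstack([a,b])[:,:,::-1])
for p in[(211,185),(266,187),(264,232),(209,230),(238,209)]: print(p,ray(p,K,R,t,.08).round(3))
for p in[(331,231),(370,232)]: print('leg',ray(p,K,R,t,.014).round(3))
for p in[(339,228),(366,228),(337,172),(369,172)]: print('prong',ray(p,K,R,t,.22).round(3))
```

```text
(211, 185) [0.632 0.244 0.08 ]
(266, 187) [0.628 0.074 0.08 ]
(264, 232) [0.49  0.076 0.08 ]
(209, 230) [0.494 0.242 0.08 ]
(238, 209) [0.559 0.157 0.08 ]
leg [ 0.499 -0.128  0.014]
leg [ 0.498 -0.252  0.014]
prong [ 0.495 -0.144  0.22 ]
prong [ 0.495 -0.216  0.22 ]
prong [ 0.647 -0.138  0.22 ]
prong [ 0.648 -0.225  0.22 ]
```

View pics/c1.png

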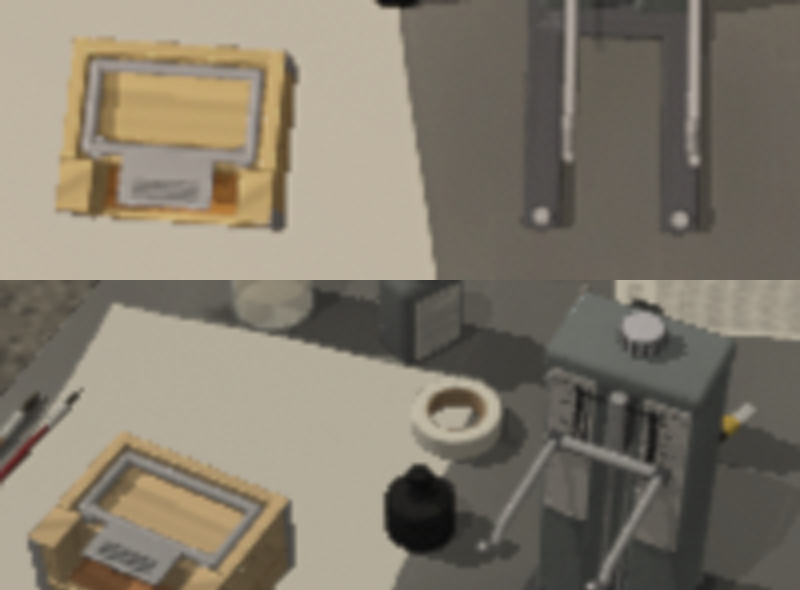

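Crop: bar ends at (90,60) and (265,70), heel plate around (167,180), box corners visible, prong tips at (568,160) and (694,163), leg screws at (541,215) and (680,219).

Run:
```python
from h import *
f,K,R,t=grab("top")
c=lambda x,y:(195+x/4-.4,175+y/4-.4)
P=lambda n,x,y,z:(print(n,ray(c(x,y),K,R,t,z).round(4)))
P('barL',93,64,.079);P('barR',263,73,.079)
P('armL bot',85,150,.076);P('armR bot',253,160,.076)
P('heel edge L',120,202,.074);P('heel edge R',210,207,.074)
P('boxTL',74,40,.08);P('boxTR',295,53,.08);P('boxBL',57,212,.08);P('boxBR',275,226,.08)
P('tipL',568,160,.226);P('tipR',694,163,.226)
P('prongL',571,0,.226);P('prongR',694,0,.226)
P('screwL',541,215,.014);P('screwR',680,219,.014)
# cast weight, cutters, tips in scene
g,K2,R2,t2=grab("scene")
for n,x,y in(('tipL',485,547-280),('tipR',597,585-280)):
    p=(205+x/4-.4,125+y/4-.4); print(n,ray(p,K2,R2,t2,.226).round(4))
for p in((293,166),(293,160)):print('cast',ray(p,K,R,t,0.04).round(3))
for p in((272,260),(318,250),(318,263)):print('cut',ray(p,K,R,t,0.01).round(3))
```

```text
barL [0.6149 0.2221 0.079 ]
barR [0.6094 0.0912 0.079 ]
armL bot [0.5488 0.2255 0.076 ]
armR bot [0.5427 0.0969 0.076 ]
heel edge L [0.5096 0.1973 0.074 ]
heel edge R [0.5066 0.1286 0.074 ]
boxTL [0.6333 0.2374 0.08  ]
boxTR [0.6251 0.067  0.08  ]
boxBL [0.501  0.2431 0.08  ]
boxBR [0.4925 0.0778 0.08  ]
tipL [ 0.5296 -0.137   0.226 ]
tipR [ 0.5286 -0.2207  0.226 ]
prongL [ 0.6382 -0.1385  0.226 ]
prongR [ 0.6392 -0.2216  0.226 ]
screwL [ 0.5078 -0.1243  0.014 ]
screwR [ 0.5059 -0.235   0.014 ]
tipL [ 0.5319 -0.1406  0.226 ]
tipR [ 0.5326 -0.2248  0.226 ]
cast [ 0.704 -0.004  0.04 ]
cast [ 0.724 -0.004  0.04 ]
cut [0.406 0.058 0.01 ]
cut [ 0.439 -0.087  0.01 ]
cut [ 0.398 -0.088  0.01 ]
```

carry_out --pt "320 -360 0 0.288 1" --pt "320 -360 0 0.288 1" --pt "320 -360 0 0.288 1" --pt "320 -360 0 0.288 1" --pt "320 -360 0 0.288 1" --pt "320 -360 0 0.288 1" --pt "320 -360 0 0.288 1" --pt "320 -360 0 0.288 1" --pt "320 -360 0 0.288 1" --pt "320 -360 0 0.288 1" --pt "320 -360 0 0.288 1" --pt "320 -360 0 0.288 1"

```text
t: 1.3
tool_pos: [0.503, 0.1566, 0.2187]
tcp_rot: [[-0.999, 0.049, 0.001], [0.049, 0.999, -0.0], [-0.001, -0.0, -1.0]]
contact_force: [-0.5, -0.9, 0.2]
opening: 0.0178
gripper_force: 0.0
```

Run:
```python
from h import *
np.set_printoptions(precision=3,suppress=True)
print(eyes.read_camera("wrist")["mount"])
f,K,R,t=grab("wrist","w1.png"); s=telemetry.get_state()
print(s["tool_pos"],s["tcp_rot"],s["q"],s["t"])
for n,X in dict(bar=(.611,.155,.079),heel=(.517,.159,.076),hinge=(.547,.159,.076)).items(): print(n,proj(X,K,R,t))
```

```text
[[-0.001 -0.963 -0.268  0.073]
 [ 1.    -0.001 -0.    -0.   ]
 [ 0.    -0.268  0.963 -0.166]
 [ 0.     0.     0.     1.   ]]
[0.503 0.156 0.218] [[-0.999  0.052  0.001]
 [ 0.052  0.999 -0.   ]
 [-0.001 -0.    -1.   ]] [ 12.199  17.721  98.028  -0.038  64.221 -74.82 ] 1.4
bar [328.066 287.779]
heel [327.649 199.393]
hinge [329.059 228.521]
```

View pics/w1.png

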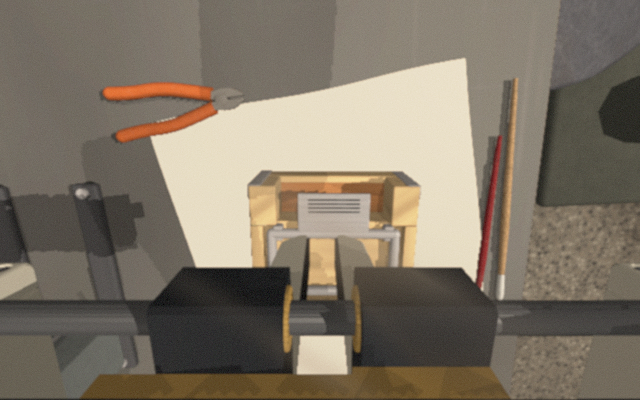

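The plate spans columns 298–370 with its near edge at row 193, about 4 mm farther than the estimate, and the fingers are closing. Now I'll press.

carry_out --pt "13 3 -40 0 1" --pt "13 3 -80 0 1" --pt "13 3 -118 0 1" --pt "13 3 -130 0 1" --pt "13 3 -137 0 1" --pt "13 3 -143 0 1" --pt "13 3 -149 0 1" --pt "13 3 -154 0 1" --pt "13 3 -159 0 1" --pt "13 3 -163 0 1" --pt "13 3 -166 0 1" --pt "13 3 -166 0 1"

```text
t: 2.4
tool_pos: [0.514, 0.1622, 0.0522]
tcp_rot: [[-0.999, 0.048, -0.001], [0.048, 0.999, -0.0], [0.001, -0.0, -1.0]]
contact_force: [-0.2, 0.7, -0.3]
opening: 0.0005
gripper_force: 0.1
```

Run:
```python
from h import *
f,K,R,t=grab("scene")
a=cv2.resize(f[125:260,185:335],None,fx=4,fy=4,interpolation=cv2.INTER_CUBIC)
cv2.imwrite("pics/s2.png",a[:,:,::-1])
```

```text
(no output)
```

View pics/s2.png

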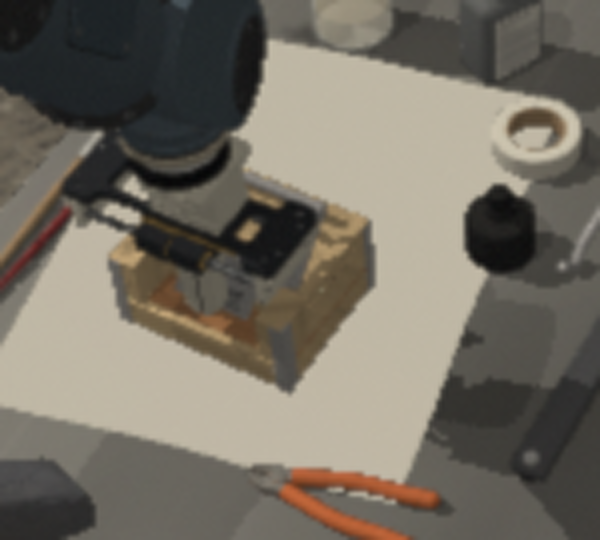

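The handle is rocked up and the heel plate is tilted under the fingers. I'll retract, open and turn.

carry_out --pt "-2 0 40 0 1" --pt "-2 0 80 0 1" --pt "-2 0 120 0 1" --pt "-2 0 160 0 1" --pt "20 0 200 -0.12 -1" --pt "50 0 200 -0.24 -1" --pt "70 0 200 -0.36 -1" --pt "70 0 200 -0.48 -1" --pt "70 0 200 -0.6 -1" --pt "70 0 200 -0.72 -1" --pt "70 0 200 -0.84 -1" --pt "70 0 200 -0.96 -1"

```text
t: 3.45
tool_pos: [0.5841, 0.1622, 0.2526]
tcp_rot: [[-0.529, 0.849, -0.0], [0.849, 0.529, -0.0], [0.0, -0.0, -1.0]]
contact_force: [-0.6, -0.7, -0.1]
opening: 0.0493
gripper_force: 0.0
```

carry_out --pt "0 0 0 -0.12 -1" --pt "0 0 0 -0.24 -1" --pt "0 0 0 -0.36 -1" --pt "0 0 0 -0.48 -1" --pt "0 0 0 -0.611 -1" --pt "0 0 0 -0.611 -1" --pt "0 0 0 -0.611 -1"

```text
t: 4.03
tool_pos: [0.5841, 0.1622, 0.2527]
tcp_rot: [[0.045, 0.999, -0.0], [0.999, -0.045, -0.0], [-0.0, -0.0, -1.0]]
contact_force: [-0.4, -0.9, 0.3]
opening: 0.0919
gripper_force: 0.0
```

Run:
```python
from h import *
np.set_printoptions(precision=3,suppress=True)
f,K,R,t=grab("wrist"); s=telemetry.get_state()
print(s["tool_pos"],s["tcp_rot"],s["q"],s["t"])
np.savez("w3.npz",K=K,R=R,t=t)
g,K2,R2,t2=grab("scene"); np.savez("s3.npz",K=K2,R=R2,t=t2)
b=cv2.resize(g[140:230,190:310],None,fx=5,fy=4.5,interpolation=cv2.INTER_CUBIC)
T,K3,R3,t3=grab("top")
c=cv2.resize(T[170:240,190:290],None,fx=5,fy=5,interpolation=cv2.INTER_CUBIC)
o=np.zeros((600,800,3),np.uint8); 
o[:250,:400]=cv2.resize(f,(400,250)); o[:350,400:]=cv2.resize(c,(400,280))[:350].repeat(1,0)[:280].__class__(cv2.resize(c,(400,280)).shape,np.uint8) if 0 else cv2.copyMakeBorder(cv2.resize(c,(400,280)),0,70,0,0,cv2.BORDER_CONSTANT)
o[260:600,:400]=cv2.resize(b,(400,340))
cv2.imwrite("pics/m3.png",o[:,:,::-1])
cv2.imwrite("pics/w3.png",f[:,:,::-1])
```

```text
[0.584 0.162 0.253] [[ 0.044  0.999 -0.   ]
 [ 0.999 -0.044 -0.   ]
 [-0.    -0.    -1.   ]] [11.125 24.253 83.571 -0.002 72.18  13.635] 4.0833
```

View pics/w3.png

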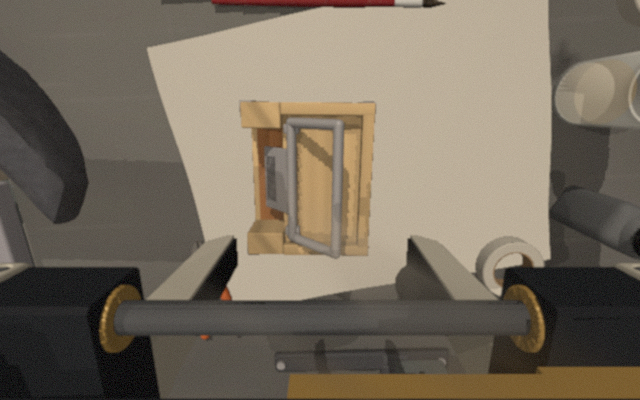

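The bar runs from (337,122) to (334,252), the hinge line is at column ~291, and the box corners are (240,102), (375,102), (369,254). I'll intersect the bar ray with its arc.

Run:
```python
from h import *
np.set_printoptions(precision=4,suppress=True)
d=np.load("w3.npz");K,R,t=d["K"],d["R"],d["t"]
h=[ray(p,K,R,t,.074) for p in((291,122),(291,240))]; print('hinge',h,np.mean(h,0))
for p in((240,102),(375,102),(369,254),(248,254)):print('box',ray(p,K,R,t,.08))
for H in(h,):
  for th in np.arange(.5,1.2,.1):
    z=.074+.064*np.sin(th); a,b=ray((337,122),K,R,t,z),ray((334,252),K,R,t,z); m=(a+b)/2
    print(round(th,2),m,'len',np.linalg.norm(a-b),'dx',m[0]-np.mean(h,0)[0],.064*np.cos(th))
```

```text
hinge [array([0.5567, 0.2247, 0.074 ]), array([0.5477, 0.0965, 0.074 ])] [0.5522 0.1606 0.074 ]
box [0.5086 0.2463 0.08  ]
box [0.6409 0.2402 0.08  ]
box [0.6339 0.0783 0.08  ]
box [0.4994 0.0844 0.08  ]
0.5 [0.5983 0.1588 0.1047] len 0.1303257450477657 dx 0.04612423973936364 0.05616528396098386
0.6 [0.5981 0.1601 0.1101] len 0.12806074438569823 dx 0.04595667335222198 0.052821479354219415
0.7 [0.598  0.1614 0.1152] len 0.1259456963323955 dx 0.04580020056752987 0.04894989998620727
0.8 [0.5978 0.1626 0.1199] len 0.1240017337488642 dx 0.04565638480962908 0.04458922939821859
0.9 [0.5977 0.1636 0.1241] len 0.12224828006665034 dx 0.04552666303803321 0.03978303796932253
1.0 [0.5976 0.1645 0.1279] len 0.1207028552153319 dx 0.04541233138980394 0.03457934757556094
1.1 [0.5975 0.1653 0.131 ] len 0.1193809005691737 dx 0.0453145322289773 0.02903015177123696
```

carry_out --pt "14 0 -40 0 -1" --pt "14 0 -80 0 -1" --pt "14 0 -115 0 -1" --pt "14 0 -140 0 -1" --pt "14 0 -152 0 -1" --pt "14 0 -152 0 0" --pt "14 0 -152 0 0.5" --pt "14 0 -152 0 1" --pt "14 0 -152 0 1" --pt "14 0 -152 0 1" --pt "14 0 -152 0 1" --pt "14 0 -152 0 1"

```text
t: 5.18
tool_pos: [0.5984, 0.1623, 0.1012]
tcp_rot: [[0.048, 0.999, 0.001], [0.999, -0.048, 0.0], [0.0, 0.001, -1.0]]
contact_force: [1.1, 0.6, 0.7]
opening: 0.0509
gripper_force: 0.0
```

carry_out --pt "0 0 0 0 1" --pt "0 0 0 0 1" --pt "0 0 0 0 1" --pt "0 0 0 0 1" --pt "0 0 0 0 1" --pt "0 0 0 0 1"

```text
t: 5.68
tool_pos: [0.5982, 0.1623, 0.1006]
tcp_rot: [[0.048, 0.999, -0.0], [0.999, -0.048, -0.0], [-0.0, -0.0, -1.0]]
contact_force: [-0.5, 0.3, 0.3]
opening: 0.0111
gripper_force: 0.0
```

carry_out --pt "0 0 0 0 1" --pt "0 0 0 0 1" --pt "0 0 0 0 1" --pt "-4 0 4 0 1" --pt "-8 0 7 0 1" --pt "-12 0 10 0 1" --pt "-16 0 12 0 1" --pt "-20 1 14 0 1" --pt "-21 1 18 0 1" --pt "-21 1 22 0 1" --pt "-21 1 26 0 1" --pt "-21 1 30 0 1"

```text
t: 6.68
tool_pos: [0.5774, 0.1633, 0.1312]
tcp_rot: [[0.048, 0.999, 0.0], [0.999, -0.048, 0.0], [0.0, 0.0, -1.0]]
contact_force: [-0.7, 0.3, -3.8]
opening: 0.0093
gripper_force: 30.0
```

carry_out --pt "0 0 6 0 1" --pt "0 0 13 0 1" --pt "0 0 20 0 1" --pt "0 0 28 0 1" --pt "0 0 36 0 1" --pt "0 0 44 0 1" --pt "0 0 52 0 1" --pt "0 0 60 0 1" --pt "0 0 68 0 1" --pt "0 0 76 0 1" --pt "0 0 84 0 1" --pt "0 0 92 0 1"

```text
t: 7.68
tool_pos: [0.5772, 0.1633, 0.2234]
tcp_rot: [[0.048, 0.999, -0.0], [0.999, -0.048, -0.0], [-0.0, -0.0, -1.0]]
contact_force: [0.1, -0.4, -3.4]
opening: 0.0087
gripper_force: 30.0
```

Run:
```python
from h import *
f,K,R,t=grab("scene","s4.png"); s=telemetry.get_state(); print(s["tool_pos"],s["contact_force"],s["ft_torque"])
```

```text
[0.57781382 0.16343059 0.22509518] [ 0.70074317  0.68935543 -1.94707448] [-0.05748731 -0.09360813  0.02602817]
```

View pics/s4.png

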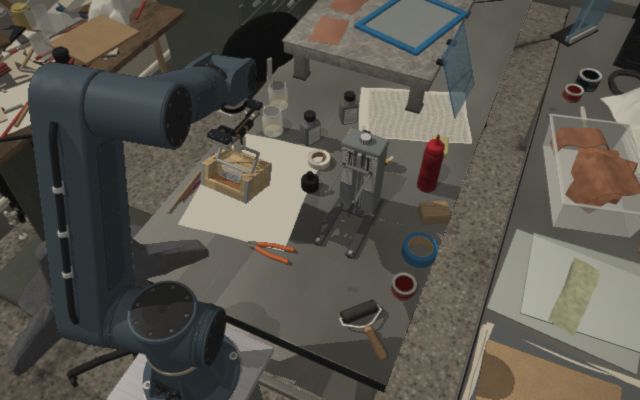

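Run:
```python
from h import *
f,K,R,t=grab("scene"); w,Kw,Rw,tw=grab("wrist"); np.savez("w5.npz",K=Kw,R=Rw,t=tw)
s=telemetry.get_state(); print(s["tool_pos"],s["contact_force"],s["opening"])
a=cv2.resize(f[90:240,180:280],(400,600),interpolation=cv2.INTER_CUBIC)
b=cv2.resize(w[0:400,120:520],(400,400))
o=np.zeros((600,800,3),np.uint8); o[:,:400]=a;o[:400,400:]=b
cv2.imwrite("pics/m5.png",o[:,:,::-1])
```

```text
[0.57744513 0.16332955 0.22324851] [-1.19322359 -1.16007243 -4.80882875] 0.008882834997839416
```

View pics/m5.png

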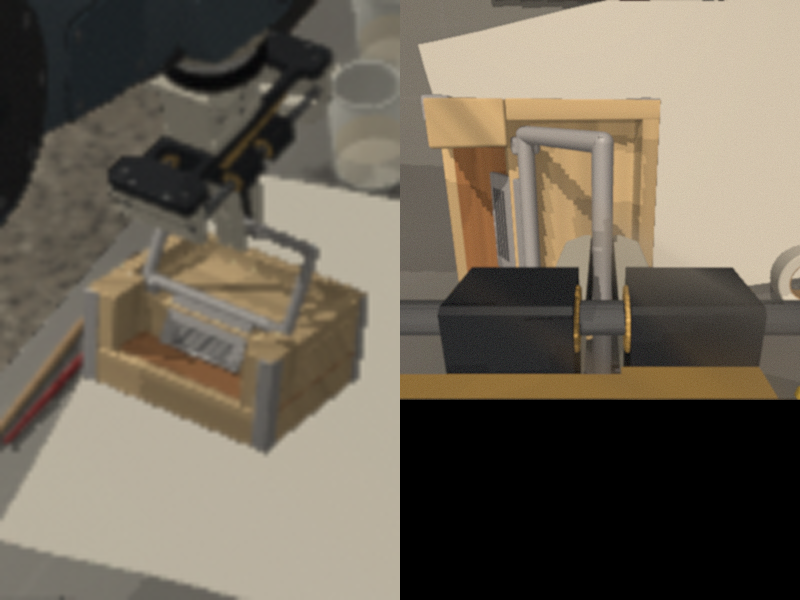

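The box hangs level and gripped, clear of the bench. The bar's +y end is at frame (320,140), and the box's back edge runs from (145,97) to (380,100).

Run:
```python
from h import *
np.set_printoptions(precision=4,suppress=True)
d=np.load("w5.npz");K,R,t=d["K"],d["R"],d["t"]
for z in(.17,.18,.19,.2): 
  a,b=ray((145,97),K,R,t,z),ray((380,100),K,R,t,z); print(z,a,b,np.linalg.norm(a-b))
for z in(.23,.235,.24,.245): print(z,ray((320,136),K,R,t,z))
```

```text
0.17 [0.4709 0.2502 0.17  ] [0.6199 0.2411 0.17  ] 0.14928088829241948
0.18 [0.4759 0.2496 0.18  ] [0.6182 0.2409 0.18  ] 0.14249670788853863
0.19 [0.481 0.249 0.19 ] [0.6165 0.2408 0.19  ] 0.1357125274846576
0.2 [0.4861 0.2485 0.2   ] [0.6147 0.2406 0.2   ] 0.12892834708077672
0.23 [0.581  0.2251 0.23  ]
0.235 [0.5811 0.2255 0.235 ]
0.24 [0.5811 0.2259 0.24  ]
0.245 [0.5811 0.2263 0.245 ]
```

carry_out --pt "-2 -1 0 0 1" --pt "-6 -4 0 0.01 1" --pt "-12 -8 0 0.02 1" --pt "-20 -13 0 0.03 1" --pt "-29 -20 0 0.04 1" --pt "-38 -28 0 0.04 1" --pt "-47 -37 0 0.04 1" --pt "-56 -47 0 0.04 1" --pt "-64 -58 0 0.04 1" --pt "-72 -70 0 0.04 1" --pt "-79 -82 0 0.04 1" --pt "-85 -94 0 0.04 1"

```text
t: 8.83
tool_pos: [0.4911, 0.0683, 0.2226]
tcp_rot: [[0.008, 1.0, -0.0], [1.0, -0.008, 0.0], [0.0, -0.0, -1.0]]
contact_force: [-0.4, -0.5, -3.7]
opening: 0.009
gripper_force: 30.0
```

carry_out --pt "-5 -12 0 0 1" --pt "-9 -24 0 0 1" --pt "-12 -36 0 0 1" --pt "-14 -48 0 0 1" --pt "-15 -60 0 0 1" --pt "-15 -72 0 0 1" --pt "-15 -84 0 0 1" --pt "-15 -96 0 0 1" --pt "-15 -108 0 0 1" --pt "-15 -120 0 0 1" --pt "-15 -132 0 0 1" --pt "-15 -144 0 0 1"

```text
t: 9.83
tool_pos: [0.4772, -0.0759, 0.2226]
tcp_rot: [[0.008, 1.0, 0.0], [1.0, -0.008, 0.0], [0.0, 0.0, -1.0]]
contact_force: [-1.1, -0.1, -4.1]
opening: 0.009
gripper_force: 30.0
```

carry_out --pt "0 -12 0 0 1" --pt "0 -24 0 0 1" --pt "0 -36 0 0 1" --pt "0 -48 0 0 1" --pt "0 -60 0 0 1" --pt "0 -71 0 0 1" --pt "0 -81 0 0 1" --pt "0 -90 0 0 1" --pt "0 -97 0 0 1" --pt "0 -102 0 0 1" --pt "0 -105 0 0 1" --pt "0 -106 0 0 1"

```text
t: 10.83
tool_pos: [0.4772, -0.181, 0.2226]
tcp_rot: [[0.008, 1.0, -0.0], [1.0, -0.008, 0.0], [0.0, -0.0, -1.0]]
contact_force: [0.0, 0.6, -3.7]
opening: 0.0091
gripper_force: 30.0
```

Run:
```python
from h import *
np.set_printoptions(precision=4,suppress=True)
w,Kw,Rw,tw=grab("wrist"); np.savez("w6.npz",K=Kw,R=Rw,t=tw)
s=telemetry.get_state(); print(s["tool_pos"],s["contact_force"],s["opening"],s["t"])
print(proj((.529,-.139,.226),Kw,Rw,tw),proj((.64,-.139,.219),Kw,Rw,tw))
f,K,R,t=grab("scene");g,K3,R3,t3=grab("top")
o=np.zeros((600,800,3),np.uint8); o[:400,:640]=w
o[400:600,:400]=cv2.resize(f[130:255,220:470],(400,200),interpolation=cv2.INTER_CUBIC)
o[400:600,400:]=cv2.resize(g[160:260,290:490],(400,200),interpolation=cv2.INTER_CUBIC)
cv2.imwrite("pics/m6.png",o[:,:,::-1])
```

```text
[ 0.4772 -0.1809  0.2226] [ 0.8308  0.1922 -3.7709] 0.008916831138543526 10.8833
[422.6771 174.9787] [633.0808 170.5233]
```

View pics/m6.png

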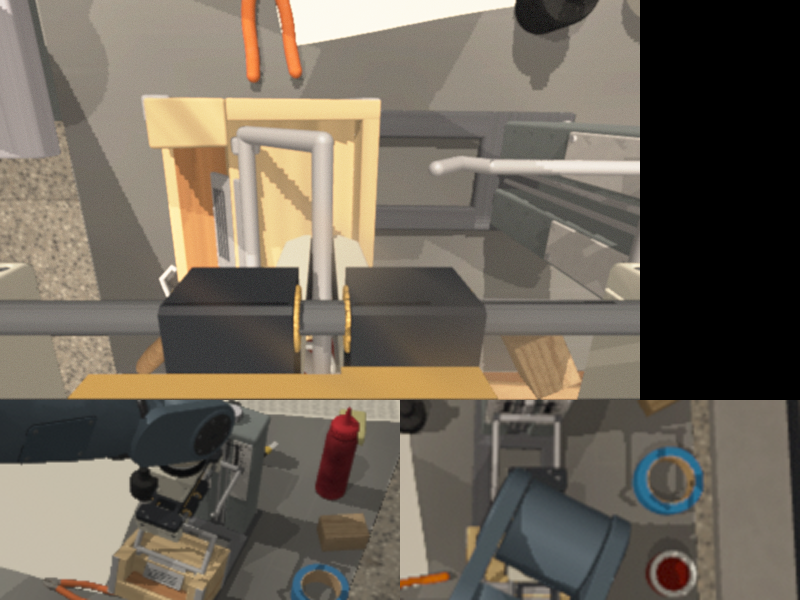

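The left prong tip's end is at (432,168) and its shaft runs out at (640,167). The bar's outer corner is at (322,137).

Run:
```python
from h import *
np.set_printoptions(precision=4,suppress=True)
d=np.load("w6.npz");K,R,t=d["K"],d["R"],d["t"]
print('tip end',ray((432,168),K,R,t,.222),ray((440,167),K,R,t,.222));print('shaft',ray((500,166),K,R,t,.22),ray((625,167),K,R,t,.223))
for p in((322,137),(322,260)): print('bar',ray(p,K,R,t,.2416))
for z in(.18,.19,.2): 
  a,b=ray((145,97),K,R,t,z),ray((380,100),K,R,t,z); print(z,a,b,np.linalg.norm(a-b))
```

```text
tip end [ 0.5347 -0.1362  0.222 ] [ 0.5387 -0.1358  0.222 ]
shaft [ 0.5702 -0.1359  0.22  ] [ 0.6317 -0.1364  0.223 ]
bar [ 0.4789 -0.1186  0.2416]
bar [ 0.4784 -0.1774  0.2416]
0.18 [ 0.3726 -0.099   0.18  ] [ 0.5141 -0.102   0.18  ] 0.1414958790765813
0.19 [ 0.3777 -0.0994  0.19  ] [ 0.5124 -0.1022  0.19  ] 0.13470663313338224
0.2 [ 0.3828 -0.0997  0.2   ] [ 0.5107 -0.1024  0.2   ] 0.1279173871901832
```

carry_out --pt "2 1 0 0 1" --pt "6 2 0 0 1" --pt "12 4 0 0 1" --pt "20 4 0 0 1" --pt "29 4 0 0 1" --pt "38 4 0 0 1" --pt "47 4 0 0 1" --pt "56 4 0 0 1" --pt "65 4 0 0 1" --pt "72 4 0 0 1" --pt "77 4 0 0 1" --pt "80 4 0 0 1"

```text
t: 11.98
tool_pos: [0.5578, -0.1767, 0.2225]
tcp_rot: [[0.008, 1.0, -0.0], [1.0, -0.008, 0.0], [0.0, -0.0, -1.0]]
contact_force: [-0.6, 0.5, -4.7]
opening: 0.0089
gripper_force: 30.0
```

carry_out --pt "0 0 0 0 1" --pt "0 0 0 0 1" --pt "0 0 0 0 1" --pt "0 0 -4 0 1" --pt "0 0 -8 0 1" --pt "0 0 -12 0 1" --pt "0 0 -15 0 1" --pt "0 0 -18 0 1" --pt "0 0 -21 0 1" --pt "0 0 -24 0 1" --pt "0 0 -27 0 1" --pt "0 0 -30 0 1"

```text
t: 12.98
tool_pos: [0.5572, -0.1767, 0.1924]
tcp_rot: [[0.008, 1.0, 0.0], [1.0, -0.008, -0.0], [-0.0, 0.0, -1.0]]
contact_force: [-0.7, 0.0, -2.6]
opening: 0.0087
gripper_force: 30.0
```

Run:
```python
from h import *
np.set_printoptions(precision=4,suppress=True)
w,Kw,Rw,tw=grab("wrist"); f,K,R,t=grab("scene")
s=telemetry.get_state(); print(s["tool_pos"],s["contact_force"],s["opening"],s["t"])
o=np.zeros((600,800,3),np.uint8); o[:300,:480]=cv2.resize(w,(480,300))
o[300:,:]=cv2.resize(f[130:250,260:420],(800,600),interpolation=cv2.INTER_CUBIC)[:300] if 0 else cv2.resize(f[135:235,260:420],(800,300),interpolation=cv2.INTER_CUBIC)
cv2.imwrite("pics/m7.png",o[:,:,::-1])
```

```text
[ 0.557  -0.1767  0.1921] [-1.7167  0.2679 -3.4095] 0.008826037734936612 13.0833
```

View pics/m7.png

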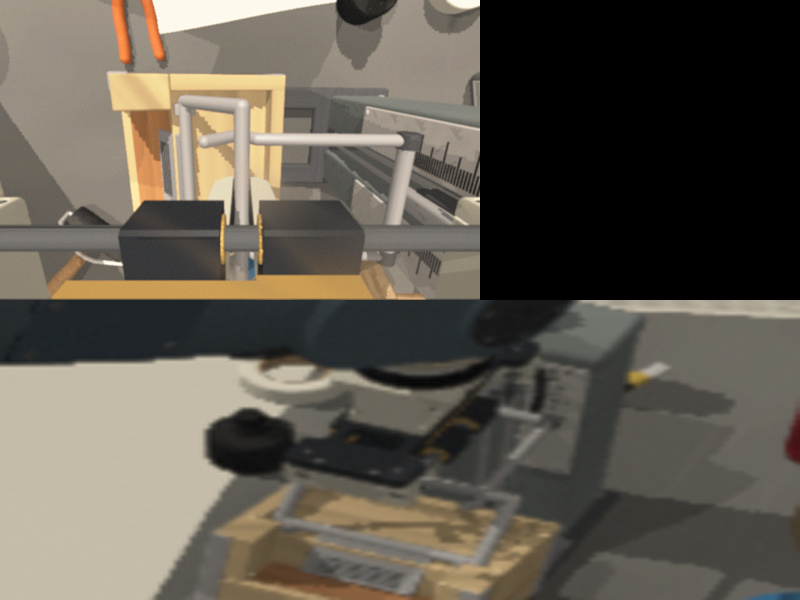

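The prong passes under the bar inside the loop, and the bar is about 24 mm from the tip end, which is the seat. I'll keep lowering slowly.

carry_out --pt "0 0 -2 0 1" --pt "0 0 -4 0 1" --pt "0 0 -6 0 1" --pt "0 0 -8 0 1" --pt "0 0 -10 0 1" --pt "0 0 -12 0 1" --pt "0 0 -14 0 1" --pt "0 0 -16 0 1" --pt "0 0 -16 0 1" --pt "0 0 -16 0 1" --pt "0 0 -16 0 1" --pt "0 0 -16 0 1"

```text
t: 14.08
tool_pos: [0.5572, -0.1767, 0.1767]
tcp_rot: [[0.008, 1.0, -0.0], [1.0, -0.008, -0.0], [-0.0, -0.0, -1.0]]
contact_force: [-3.1, 1.3, 0.4]
opening: 0.0089
gripper_force: 30.0
```

carry_out --pt "0 0 -2 0 1" --pt "0 0 -4 0 1" --pt "0 0 -6 0 1" --pt "0 0 -8 0 1" --pt "0 0 -8 0 1" --pt "0 0 -8 0 1" --pt "0 0 -8 0 1"

```text
t: 14.67
tool_pos: [0.5572, -0.1767, 0.1687]
tcp_rot: [[0.008, 1.0, -0.0], [1.0, -0.008, 0.0], [0.0, -0.0, -1.0]]
contact_force: [-3.9, 1.2, 0.7]
opening: 0.0088
gripper_force: 30.0
```

Run:
```python
from h import *
np.set_printoptions(precision=2,suppress=True)
F=[]
for i in range(8):
    eyes.read_camera("top"); s=telemetry.get_state(); F.append(s["contact_force"])
print(np.mean(F,0),np.std(F,0),s["tool_pos"]*1000)
```

```text
[-3.93  0.95  0.65] [0.41 0.65 0.38] [ 557.18 -176.75  168.66]
```

carry_out --pt "-1 0 0 0 1" --pt "-2 0 0 0 1" --pt "-2 0 0 0 1" --pt "-2 0 0 0 1" --pt "-2 0 0 0 1"

```text
t: 15.48
tool_pos: [0.5552, -0.1768, 0.1687]
tcp_rot: [[0.008, 1.0, 0.0], [1.0, -0.008, -0.0], [-0.0, 0.0, -1.0]]
contact_force: [-2.6, -0.6, 0.8]
opening: 0.0088
gripper_force: 30.0
```

```bash
cat > f.py <<'E'
from h import *
np.set_printoptions(precision=2,suppress=True)
F=[]
for i in range(6):
    eyes.read_camera("top"); s=telemetry.get_state(); F.append(s["contact_force"])
print(np.mean(F,0),s["tool_pos"]*1000,s["opening"],s["t"])
E
python3 f.py
```

```text
[-1.98 -1.11  0.3 ] [ 555.24 -176.82  168.64] 0.009238174695103614 15.7833
```

carry_out --pt "-1 0 0 0 1" --pt "-2 0 0 0 1" --pt "-2 0 0 0 1" --pt "-2 0 0 0 1" --pt "-2 0 0 0 1"

```text
t: 16.2
tool_pos: [0.5548, -0.1769, 0.1694]
tcp_rot: [[0.008, 1.0, 0.004], [1.0, -0.008, -0.001], [-0.001, 0.004, -1.0]]
contact_force: [5.9, -0.8, 0.5]
opening: 0.0087
gripper_force: 30.0
```

```bash
python3 f.py
```

```text
[ 6.14 -1.    0.17] [ 554.79 -176.89  169.38] 0.0094920607665517 16.5
```

carry_out --pt "1 0 0 0 1" --pt "1.5 0 0 0 1" --pt "1.5 0 0 0 1" --pt "1.5 0 0 0 1"

```text
t: 16.83
tool_pos: [0.5549, -0.1768, 0.1687]
tcp_rot: [[0.008, 1.0, 0.001], [1.0, -0.008, -0.0], [-0.0, 0.001, -1.0]]
contact_force: [2.5, -1.4, -1.1]
opening: 0.009
gripper_force: 30.0
```

```bash
python3 f.py
```

```text
[ 2.43 -2.07 -0.02] [ 554.86 -176.81  168.72] 0.008943773662114228 17.1333
```

carry_out --pt "0.5 0 0 0 1" --pt "0.5 0 0 0 1" --pt "0.5 0 0 0 0.75" --pt "0.5 0 0 0 0.7" --pt "0.5 0 0 0 0.6" --pt "0.5 0 0 0 0.4" --pt "0.5 0 0 0 0.2" --pt "0.5 0 0 0 0" --pt "0.5 0 0 0 0" --pt "0.5 0 0 0 0" --pt "0.5 0 0 0 0" --pt "0.5 0 0 0 0"

```text
t: 18.13
tool_pos: [0.5552, -0.1767, 0.1686]
tcp_rot: [[0.008, 1.0, -0.0], [1.0, -0.008, 0.0], [0.0, -0.0, -1.0]]
contact_force: [0.9, 0.2, -0.0]
opening: 0.0466
gripper_force: 0.0
```

```bash
python3 f.py
python3 - <<'E'
from h import *
np.set_printoptions(precision=4,suppress=True)
w,K,R,t=grab("wrist","w8.png")
g=cv2.cvtColor(w,cv2.COLOR_RGB2GRAY)
for r in(150,170,185,195,210,225): print(r,g[r,250:400:5])
E
```

```text
[-0.09  0.   -0.08] [ 555.21 -176.72  168.64] 0.04631486928133094 18.4333
150 [101 100 114 105 110 112 153 189 137 122 123 200 148 170 190 187 166 204
 210 203 205 201 200 221 222 222 221 219 218 217]
170 [103 103 112 115 111 125 211 188 186 151 140 140 141 171 193 186 162 211
 214 205 201 197 202 221 221 220 219 219 215 217]
185 [100 108 110 112 179 206 189 185 191 180 182 180 169 168 192 188 160 183
 187 215 237 236 234 232 230 230 228 227 224 224]
195 [102 106 109 109 157 177 156 135 128 132 172 203 153 175 191 188 160 211
 196 152 141 138 141 138 139 136 138 140 131 135]
210 [164 158 156 166 166  85 194 184 189 158 207 203 201 173 190 190 163 210
 211 204 198 203 210 223 219 221 219 218 216 218]
225 [164 161 157 168 165  88 208 179 188 160 189 202 205 179 187 183 163 155
 193 201 199 206 217 220 218 218 219 213 215 221]
```

carry_out --pt "0 0 5 0 0" --pt "0 0 12 0 0" --pt "0 0 20 0 0" --pt "0 0 30 0 0" --pt "0 0 42 0 0" --pt "0 0 55 0 0" --pt "0 0 70 0 0" --pt "0 0 85 0 0" --pt "0 0 100 0 0" --pt "0 0 110 0 0" --pt "0 0 110 0 0" --pt "0 0 110 0 0"

```text
t: 19.48
tool_pos: [0.5553, -0.1768, 0.279]
tcp_rot: [[0.008, 1.0, 0.001], [1.0, -0.008, -0.0], [-0.0, 0.001, -1.0]]
contact_force: [0.2, 0.3, -1.2]
opening: 0.0466
gripper_force: 0.0
```

carry_out --pt "0 0 0 0 0" --pt "0 0 0 0 0" --pt "0 0 0 0 0" --pt "0 0 0 0 0" --pt "0 0 0 0 0" --pt "0 0 0 0 0" --pt "0 0 0 0 0" --pt "0 0 0 0 0" --pt "0 0 0 0 0" --pt "0 0 0 0 0" --pt "0 0 0 0 0" --pt "0 0 0 0 0"

```text
t: 20.48
tool_pos: [0.5552, -0.1767, 0.2786]
tcp_rot: [[0.008, 1.0, 0.0], [1.0, -0.008, -0.0], [-0.0, 0.0, -1.0]]
contact_force: [-0.4, 0.3, 0.4]
opening: 0.0467
gripper_force: 0.0
```

```bash
python3 f.py
python3 - <<'E'
from h import *
w,K,R,t=grab("wrist","w9.png"); a=w
for i in range(12): b=eyes.read_camera("wrist")["frame"]; print(np.abs(a.astype(int)-b).mean().round(2),(np.abs(a.astype(int)-b).max(2)>40).sum(),end=' | ')
g=cv2.cvtColor(w,cv2.COLOR_RGB2GRAY)
hsv=cv2.cvtColor(w,cv2.COLOR_RGB2HSV)
m=cv2.inRange(hsv,(12,60,100),(28,255,255)); m[255:]=0
c=max(cv2.findContours(m,0,2)[0],key=cv2.contourArea); print('box',cv2.minAreaRect(c),cv2.boundingRect(c))
x,y,ww,h=cv2.boundingRect(c)
for z in(.1,.12,.14,.16): p,q=ray((x,y+5),K,R,t,z),ray((x+ww,y+5),K,R,t,z); print(z,p.round(3),q.round(3),np.linalg.norm(p-q).round(3))
E
```

```text
[-0.45  0.05 -0.08] [ 555.18 -176.72  278.63] 0.046560515635530104 20.7833
2.7 0 | 2.7 0 | 2.69 0 | 2.7 0 | 2.71 0 | 2.71 0 | 2.72 4 | 2.72 17 | 2.69 0 | 2.7 0 | 2.7 0 | 2.71 0 | box ((316.0, 177.5), (153.0, 148.0), 90.0) (242, 101, 149, 154)
0.1 [ 0.477 -0.099  0.1  ] [ 0.626 -0.101  0.1  ] 0.149
0.12 [ 0.482 -0.099  0.12 ] [ 0.622 -0.101  0.12 ] 0.141
0.14 [ 0.486 -0.1    0.14 ] [ 0.618 -0.101  0.14 ] 0.132
0.16 [ 0.491 -0.1    0.16 ] [ 0.614 -0.101  0.16 ] 0.123
```

```bash
python3 -c "
from h import *
print(ctrl.hand_in())"
```

```text
the job is handed in; nothing more can be done
None
```

I handed the job in at about 21 s: the box hangs still on the scale at about 27 mm of yoke travel, roughly level and clear of the bench, with the gripper open and well above it (no verdict came back).

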